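# Move the pressure gauge to the other quick coupling

### The job

The small pressure gauge is locked in one of the two upright quick couplings on the bench; move it to the empty one so that the second line can be read. Hold the release collar down until the gauge comes free, draw it out and keep it upright, then push it down into the other coupling until it locks there, straight up, with both collars sprung fully back up. Push no harder than the springs ask for (no ramming or wrenching), and leave the two bottles and the timer where they stand.

Things in the scene. Friction and masses are not known exactly. Their poses are not given: they have to be found in the camera images.
- gauge: pressure gauge, 120 g; origin at the nipple's nose tip, z up the stem, dial faces its -x. Sizes in mm: nipple d18 with rounded 30 degree nose, locking groove z 23 to 29, barrel d19.2 above it, stop shoulder d28 with underside at z 42.5; round rubber-booted case d36, centre z 66.5, top z 84.5, its flat front and back 24 apart along x: grip these. Starts locked in post_a, nose tip 54 above the bench
- post_a: upright quick coupling bolted to the bench, the one the gauge starts in; origin under its foot (d64), z its axis. In mm: bore d20.2, rim d28. Rim 95 above the bench; round it the release collar, a flange d31 to d60, top face 2 below the rim: press it down with the fingertips either side of the gauge. Held down, the valve spring lifts the gauge 6, past the lock; it then pulls out easily
- post_b: upright quick coupling bolted to the bench, the empty one; origin under its foot (d64), z its axis. In mm: bore d20.2, rim d28. Its head is screwed on a long thread: the rim stands anywhere from 87 to 107 above the bench. Collar as on post_a. Going in, the nipple spreads jaws and meets the sprung valve (5 to 10 N), locks with its nose tip 41 below the rim, and stops hard, shoulder on rim, at 42.5
- collar_a (a joint): release collar of post_a: 0 = up (locking), 0.005 = fully down; lets go beyond 0.0035. Sprung; takes 3 to 6 N. It stays near 0.0035 while an unlocked nipple is in the jaws
- collar_b (a joint): release collar of post_b, alike: goes down to about 0.0035 by itself while the nipple spreads the jaws and springs back to 0 when it locks
- valve_b (a joint): valve plunger in post_b's bore, 35 mm below the rim when free: 0 = free, 0.006 = gauge locked, 0.0075 = shoulder hard on the rim. Its spring (4 N, 8 N when locked) pushes an unlocked gauge up again
- primer_bottle: brown screw-cap bottle, d37 x 64 mm, loose, origin under its middle; a bystander
- drop_bottle: brown dropper bottle with a black pointed cap, d32 x 76 mm, loose, origin under its middle; a bystander
- timer: small white timer, 46 x 52 x 19 mm, loose, origin under its middle; a bystander
Not all that is in view belongs to the job. Leave any pink look-alike of the gauge alone.

How it is judged:
On the way, in this order (a step that is already met when the one before it is completed fails the run):
1. the release collar of the coupling that holds the gauge is held down (value of joint collar_a above 0.0033 m), for 0.1 s.
2. the gauge is out of that coupling and well clear of it (horizontal distance between gauge and post_a above 0.05 m), for 0.1 s.
At the end, for the whole second after the job is handed in: The gauge is locked in the coupling that was empty: let go, its nipple still holds that coupling's valve plunger down by more than 4.8 mm (locked: 5.5 to 6 mm), within 3 mm of the coupling's axis, upright within 0.06 rad and still; both release collars have sprung back to within 1.5 mm of fully up (value of joint valve_b above 0.0048 m and value of joint each of collar_b, collar_a below 0.0015 m and horizontal distance between gauge and post_b below 0.003 m and angle between gauge's own z axis and vertical below 0.06 rad and linear speed of gauge below 0.01 m/s); the robot touches nothing.
It fails at once if the gauge is rammed, wrenched or torn against a coupling (over 60 N) (contact force between gauge and post_a above 60 N or contact force between gauge and post_b above 60 N).
It fails at once if the robot presses on a coupling with more than 60 N (contact force between any of the fingers, the arm and post_a above 60 N or contact force between any of the fingers, the arm and post_b above 60 N).
It fails at once if the gauge is dropped or laid over (angle between gauge's own z axis and vertical above 0.7 rad).
It fails at once if a bottle or the timer is knocked over or pushed more than 20 mm (distance of any of primer_bottle, drop_bottle, timer from where it was at the start of the episode above 0.02 m or angle between any of primer_bottle, drop_bottle, timer's own z axis and vertical above 0.4 rad).
It also fails if it takes over 51 s, if anything falls off the work surface, if the arm or the gripper's body presses on something with over 40 N, if the wrist force passes 120 N, or if a joint passes its speed limit or range.

### The arm

A 6-joint arm with a two-finger parallel gripper is mounted at the origin on a cart in front of the work surface, level with it; the furniture and walls round the work are solid. World frame = base frame: x ahead of the robot, y to its left, z up, the work surface at z = 0. Lengths are in m, angles in rad, forces in N, time in s.
With the tool pointing down it reaches from about 0.3 to 0.775 m from the base axis. Payload 14.6 kg.
Tool frame: the origin (TCP) lies midway between the tips of the shut fingers; the grasp point (between the pads) lies 19 mm behind it; z points along the fingers, y is the line along which they close (so a half turn about z gives the same grasp; the last joint's range is limited). The gripper opens to 94 mm and grips with 3 to 60 N. Pads are 16 mm wide; open, the fingers measure 119 mm over their backs; the gripper's body (75 mm by 177 mm) begins 78 mm behind the grasp point.
Start: joints at [1.04, 0.3, 1.521, -0, 1.321, -0.067], TCP at [0.246, 0.492, 0.205] pointing down, gripper open.
Joint ranges: [-3.03, 3.03], [-0.79, 2.21], [0.23, 2.52], [-1.04, 4.18], [0, 3.07], [-2.55, 2.55]. Speed limits (rad/s): [2.22, 2.22, 2.57, 3.14, 3.14, 3.14].

### API

Orientations are given as [roll, pitch, yaw] about the fixed x, y, z axes, in that order (R = Rz(yaw) Ry(pitch) Rx(roll)).
In Python, from station import ctrl gives the robot as it stands. The module is installed in compiled form; this text tells all that it offers.
- The arm moves only by the tool servo_tool, never from a script. Its argument "plan" is a list of rows, each a list of 7 numbers: the opening in per cent of the stroke, from 0 (shut) to 100 (fully open), then the shift along the tool's x, y, z in m, then the turn, a rotation vector about the tool's x, y, z in rad. A call has exactly 8 rows; each row shifts and turns the commanded pose from where the row before left it, along the tool's axes as they then stand; what a row does not reach is not made up. A row lasts 1/8 s, in which the tool goes at most 62.5 mm and 10.7 degrees, less where a joint would pass 70% of its speed; a pose out of reach is approached as far as the arm can. A call with a gripper value outside its range is refused whole. The fingers move at their own pace and stop on an object; "force" is the grip in N (left out, the last holds). Time passes only in rows, so rows that do not move let the fingers close, or fill a call up. It gives the time, the measured TCP pose, the force, the opening and the grip force at its end, in the units of the state.
- ctrl.get_obs(): the state, without advancing time (a new reading comes with each control period).
- ctrl.camera(name): name is "side" or "top" or "wrist"; returns a dict with "pixels" (480x640x3 uint8, red, green, blue), "z_map" (480x640 float32, m along the optical axis (not along the pixel's ray), 0 where there is no reading), "mtx" (3x3 intrinsics, pixels), "pose" (4x4, takes a point from camera to world coordinates). Camera axes: x right, y up, looking along -z (the intrinsics and any distortion apply to the point x, -y, -z); pixel columns grow to the right and rows downward; lengths in m; the calibration is good to about 2 mm. The wrist camera is an equidistant fisheye: a pixel r from the principal point sees the ray r / f radians off the axis. A picture is of the moment at which its call begins.
- ctrl.hand_in(): hands the job in; it is judged then, once.
The state is a dict: "time_s": time; "qpos": joint angles; "joint_vel": joint speeds; "tau": joint torques, N m; "ee_pos": TCP position; "eef_rot": TCP orientation; "force": force on the tool from outside, world axes, zero at the start; "moment": the same for the moment, N m; "grip_width": finger opening in m; "grip_force": force on a finger pad.
Only numpy, scipy, OpenCV 4.12 (cv2) and the standard library are available. Lean on these libraries where they do the work, as an engineer would, in place of code of your own. Each camera call takes 0.05 s, during which the arm holds its last target. There are 200 camera calls.

## Working session

There is one attempt and no reset: what is moved stays moved. The work goes in short steps, Python scripts to look and compute and a tool call to move; the robot and the scene stay as the last step left them, time stands still between calls to the robot, and variables do not carry over. Pictures are saved under pics/ and viewed, at most 10 in all, crops included, and the job is handed in when it is done.

Besides the shell and the picture viewer there is one more tool, called after "Request:" as name(argument=value, ...), one argument or row to a line, values as JSON. servo_tool: Moves the arm, as the interface text tells. Its arguments: {"type":"object","properties":{"plan":{"type":"array","items":{"type":"array","items":{"type":"number"}}},"force":{"type":"number"}},"required":["plan"]}

```bash
mkdir -p pics; cat > h.py <<'E'
import numpy as np, cv2
from station import ctrl
def pts(c):
    z=c["z_map"];K=c["mtx"];v,u=np.mgrid[:480,:640]
    P=np.stack([(u-K[0,2])/K[0,0]*z,-(v-K[1,2])/K[1,1]*z,-z],-1)
    W=P@c["pose"][:3,:3].T+c["pose"][:3,3]
    W[z<=0]=np.nan
    return W
E
python3 - <<'E'
from h import *
import pickle
d={}
for n in("side","top"):
    c=ctrl.camera(n);d[n]=c
    cv2.imwrite(f"pics/{n}0.png",c["pixels"][...,::-1]);print(n,c["mtx"].tolist(),c["pose"].round(3).tolist(),(c["z_map"]>0).mean())
pickle.dump(d,open("d0.pkl","wb"))
o=ctrl.get_obs();print({k:np.round(v,4).tolist() for k,v in o.items()})
E
```

```text
side [[463.24414344145015, 0.0, 321.629651878611], [0.0, 463.24414344145015, 244.1578058453039], [0.0, 0.0, 1.0]] [[0.789, 0.537, -0.299, 0.168], [-0.614, 0.68, -0.4, -0.408], [-0.011, 0.5, 0.866, 0.833], [0.0, 0.0, 0.0, 1.0]] 0.9960904947916667
top [[544.8674532929166, 0.0, 310.51694783504735], [0.0, 544.8674532929166, 234.90317804167668], [0.0, 0.0, 1.0]] [[0.019, 0.99, -0.138, 0.316], [-0.999, 0.015, -0.034, -0.07], [-0.031, 0.139, 0.99, 0.94], [0.0, 0.0, 0.0, 1.0]] 0.995810546875
{'time_s': 0.1, 'qpos': [1.0404, 0.3004, 1.5215, -0.0, 1.3207, -0.0666], 'joint_vel': [-0.0004, -0.0011, -0.0004, 0.0028, -0.0003, 0.0016], 'tau': [0.001, -53.2637, -35.3284, 0.071, 0.0234, -0.0001], 'ee_pos': [0.2459, 0.4917, 0.205], 'eef_rot': [-3.1406, -0.0001, 2.6778], 'force': [-0.8505, -0.5011, -0.1026], 'moment': [0.0106, 0.009, -0.012], 'grip_force': 0.0, 'grip_width': 0.0937}
```

View pics/side0.png

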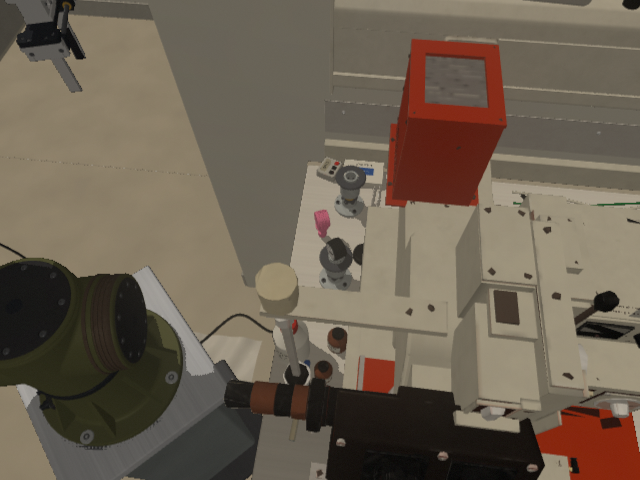

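View pics/top0.png

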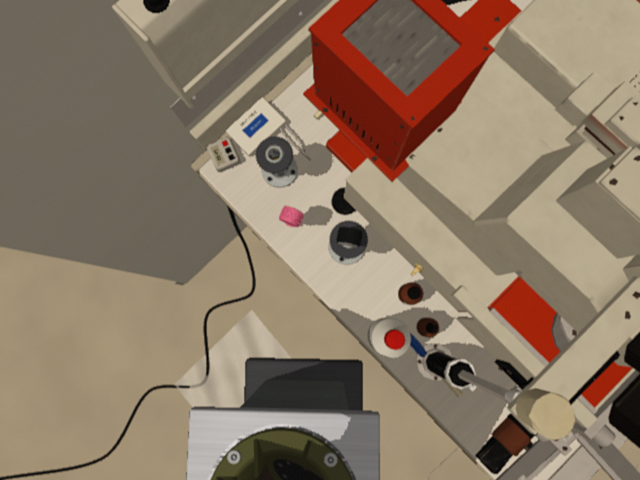

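The side view shows the dark gauge in post_a at (337,248), the empty post_b at (350,178) and the pink look-alike at (321,220). In the top view they are at (348,237), (274,155) and (290,215). The dark one in a coupling is the real gauge because it sits in a grey coupling and isn't pink. Next I'll measure and confirm it in a crop.

```bash
python3 - <<'E'
from h import *
import pickle
d=pickle.load(open("d0.pkl","rb"))
a=d["top"]["pixels"][110:290,190:410,::-1];b=d["side"]["pixels"][150:300,290:400,::-1]
a=cv2.resize(a,(660,540),interpolation=cv2.INTER_CUBIC)
cv2.imwrite("pics/crop_t.png",a);cv2.imwrite("pics/crop_s.png",cv2.resize(b,(440,600),interpolation=cv2.INTER_CUBIC))
for n,A,B in(("top",(348,237),(274,155)),("side",(337,248),(350,178))):
    W=pts(d[n]);rgb=d[n]["pixels"].astype(int)
    for nm,(u,v) in(("A",A),("B",B)):
        s=np.s_[v-40:v+40,u-40:u+40];w=W[s].reshape(-1,3)
        c=np.nanmedian(W[v-3:v+4,u-3:u+4].reshape(-1,3),0)
        m=(np.hypot(*(w[:,:2]-c[:2]).T)<.05)
        h,e=np.histogram(w[m,2],np.arange(-.01,.16,.004))
        print(n,nm,c.round(4));print([(round(x,3),int(y)) for x,y in zip(e,h) if y])
        for lo,hi in((.125,.15),(.085,.1),(.1,.112)):
            k=m&(w[:,2]>lo)&(w[:,2]<hi)
            if k.sum()>15:
                p=w[k];(cx,cy),(x,y),ang=cv2.minAreaRect((p[:,:2]*1000).astype(np.float32))
                print(lo,hi,k.sum(),"med z",np.median(p[:,2]).round(4),"rect",round(cx,1),round(cy,1),round(x,1),round(y,1),round(ang,1),"circ",[round(q,1) for q in (*cv2.minEnclosingCircle((p[:,:2]*1000).astype(np.float32))[0],cv2.minEnclosingCircle((p[:,:2]*1000).astype(np.float32))[1])])
E
```

```text
top A [ 0.4255 -0.0989  0.1389]
[(np.float64(-0.006), 109), (np.float64(-0.002), 931), (np.float64(0.002), 231), (np.float64(0.006), 129), (np.float64(0.01), 36), (np.float64(0.07), 1), (np.float64(0.074), 2), (np.float64(0.078), 5), (np.float64(0.082), 5), (np.float64(0.086), 19), (np.float64(0.09), 483), (np.float64(0.094), 189), (np.float64(0.098), 6), (np.float64(0.102), 3), (np.float64(0.106), 4), (np.float64(0.11), 6), (np.float64(0.114), 5), (np.float64(0.118), 12), (np.float64(0.122), 20), (np.float64(0.126), 44), (np.float64(0.13), 78), (np.float64(0.134), 147), (np.float64(0.138), 114), (np.float64(0.142), 4)]
0.125 0.15 392 med z 0.1361 rect 429.1 -100.7 36.3 24.9 79.6 circ [429.2, -100.3, 19.8]
0.085 0.1 696 med z 0.0931 rect 429.5 -101.2 60.0 59.0 34.2 circ [429.5, -101.0, 30.5]
top B [0.5711 0.0223 0.0677]
[(np.float64(-0.006), 56), (np.float64(-0.002), 661), (np.float64(0.002), 197), (np.float64(0.006), 303), (np.float64(0.01), 127), (np.float64(0.014), 26), (np.float64(0.018), 11), (np.float64(0.022), 7), (np.float64(0.026), 10), (np.float64(0.03), 6), (np.float64(0.0
[... 1823 characters left out ...]
t64(0.01), 81), (np.float64(0.014), 16), (np.float64(0.018), 17), (np.float64(0.022), 15), (np.float64(0.026), 27), (np.float64(0.03), 41), (np.float64(0.034), 3), (np.float64(0.046), 2), (np.float64(0.05), 13), (np.float64(0.054), 24), (np.float64(0.058), 23), (np.float64(0.062), 20), (np.float64(0.066), 26), (np.float64(0.07), 19), (np.float64(0.074), 21), (np.float64(0.078), 19), (np.float64(0.082), 11), (np.float64(0.086), 16), (np.float64(0.09), 11), (np.float64(0.094), 83), (np.float64(0.098), 410), (np.float64(0.102), 48)]
0.085 0.1 322 med z 0.0987 rect 561.7 16.8 59.4 58.1 51.5 circ [561.7, 17.6, 30.8]
0.1 0.112 250 med z 0.101 rect 560.5 17.1 55.3 55.6 15.6 circ [560.4, 16.0, 29.5]
```

View pics/crop_t.png

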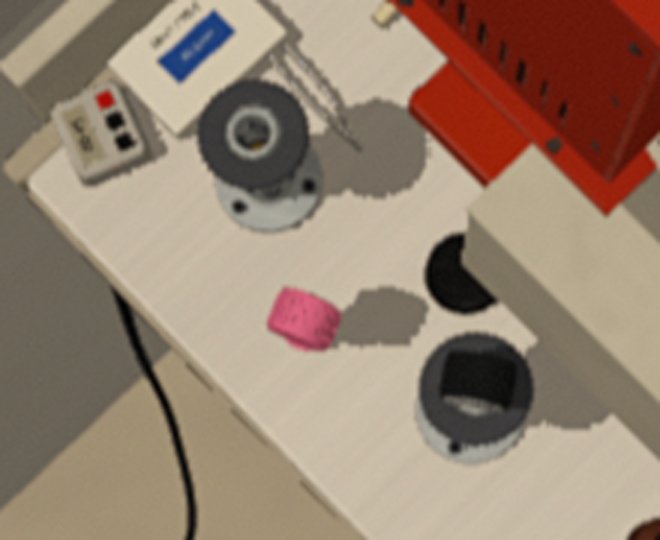

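View pics/crop_s.png

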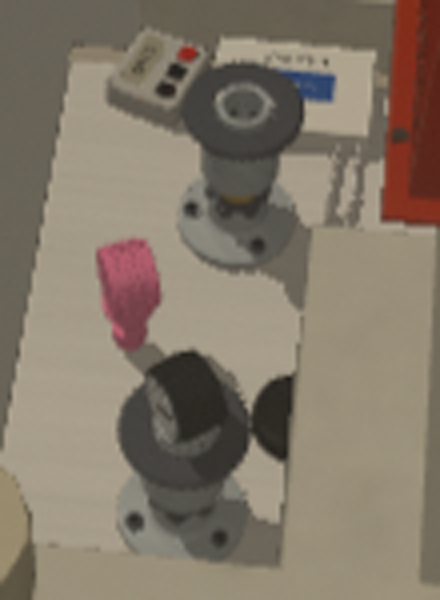

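The crops confirm it. The black gauge is in post_a with its white dial facing the robot, post_b is empty, and the pink one is free-standing. Next I'll check for obstacles around the hand.

```bash
python3 - <<'E'
from h import *
import pickle
d=pickle.load(open("d0.pkl","rb"))
W=np.concatenate([pts(d[n]).reshape(-1,3) for n in d]);W=W[~np.isnan(W[:,0])]
xs=np.arange(.24,.78,.03);ys=np.arange(.30,-.34,-.03)
H=np.full((len(xs),len(ys)),-99)
for i,x in enumerate(xs):
    for j,y in enumerate(ys):
        m=(abs(W[:,0]-x)<.015)&(abs(W[:,1]-y)<.015)
        if m.sum()>2:H[i,j]=np.percentile(W[m,2],98)*100
print("y  ",(ys*100).round().astype(int))
for x,r in zip(xs[::-1],H[::-1]):print(round(x,2)," ".join(f"{v:3d}" for v in r))
k=(W[:,2]>.12)&(W[:,2]<1)
for nm,c,yaw in(("A",(.4285,-.102),79.6),("B",(.562,.018),79.6),("B",(.562,.018),130),("B",(.562,.018),100)):
    t=np.radians(yaw);q=W[k]-[*c,0]
    a=q[:,0]*np.cos(t)+q[:,1]*np.sin(t);b=q[:,0]*np.sin(t)-q[:,1]*np.cos(t)
    for A_,B_ in((.0375,.0885),(.055,.105)):
        m=(abs(a)<A_)&(abs(b)<B_)&(np.hypot(q[:,0],q[:,1])>.03);print(nm,yaw,A_,m.sum(),q[m,2].max().round(3) if m.any() else "")
E
```

```text
y   [ 30  27  24  21  18  15  12   9   6   3   0  -3  -6  -9 -12 -15 -18 -21
 -24 -27 -30 -33]
0.78 -99 -99 -99 -99 -99 -99 -99 -99 -99  12  12  40  40  38 -99 -99 -99 -99 -99 -99 -99   5
0.75 -99 -99 -99 -99 -99 -99 -99 -99  12  12  40  40  39 -99 -99 -99 -99 -99 -99 -99 -99  17
0.72 -99 -99 -99 -99 -99 -99 -99  18  18  40  40  39 -99 -99 -99 -99 -99 -99 -99 -99  25  25
0.69 -99 -99 -99 -99 -99 -99  18  18  40  40  38   0 -99 -99 -99 -99 -99 -99 -99 -99  25  25
0.66 -99 -99 -99 -99 -99  18  18  40  39  38   1   0   1  43  43  43  26  26 -99  17  17  25
0.63 -99 -99 -99 -99  43  41  41  40  38   1   1   0  43  43  43  43  43  26  26  17  17  17
0.6 -99 -99 -99  48  45  41  40  38   1  10  10  26  43  43  43  43  43  43  26  27  17  17
0.57 -99 -99  47  49   0   1   2   2  10  10  10   0  43  43  43  43  43  43  43  27  28  41
0.54 -99  42  44 -84 -32   0   0   0   0  10  10   0   0  43  43  43  43  43  27  28  41  42
0.51  36  39 -83 -84 -63 -84   0   0   0   0   0   0   0  17  43  43  43  27  28  28  41  43
0.48  34 -84 -83 -84 -78 -84 -84   0   0   0   8   8   0  15  17  43  27  28
[... 230 characters left out ...]
4 -83 -83 -84 -83   0   0   0   9   9   0  17  17  17  38  39  48
0.36 -84 -84 -83 -83 -83 -84 -84 -83 -84 -84 -84   0   0   0   0   0   4  14  20  17  39  44
0.33 -83 -83 -83 -84 -84 -84 -84 -84 -84 -84 -84 -84   0   0   0   0   4   6  20  20  44  45
0.3 -83 -84 -84 -83 -83 -83 -84 -84 -84 -84 -83 -84 -84   0   0  14  14   8   7  44  45  45
0.27 -84 -84 -81 -81 -82 -82 -83 -84 -84 -84 -84 -84 -83 -83   0  14  14   9  44  45  45  44
0.24 -84 -83 -82 -81 -82 -83 -83 -84 -84 -84 -84 -84 -84 -84 -84  10  10   1  48  48  44  40
A 79.6 0.0375 4318 0.438
A 79.6 0.055 11625 0.438
B 79.6 0.0375 0 
B 79.6 0.055 939 0.4
B 130 0.0375 0 
B 130 0.055 9939 0.406
B 100 0.0375 1 0.256
B 100 0.055 3922 0.405
```

```bash
cat > clr.py <<'E'
from h import *
import pickle
from scipy.spatial.transform import Rotation as R
d=pickle.load(open("d0.pkl","rb"))
W=np.concatenate([pts(d[n]).reshape(-1,3) for n in d]);W=W[~np.isnan(W[:,0])]
def cloud(c):
    w=W[(W[:,2]>.12)&(W[:,2]<.6)&(np.hypot(W[:,0]-c[0],W[:,1]-c[1])<.25)&(np.hypot(W[:,0]-.4285,W[:,1]+.102)>.03)]
    # columns: max height per 5mm cell
    k={}
    for p in w:
        q=(round(p[0]/.005),round(p[1]/.005));k[q]=max(k.get(q,0),p[2])
    return np.array([(a*.005,b*.005,z) for (a,b),h in k.items() for z in np.arange(.1,h+.001,.01)])
def clear(c,tip,psi,th,C):
    # psi: closing axis angle deg; yaw=psi+90; th: tilt about closing axis
    Rm=(R.from_euler('z',psi+90,degrees=True)*R.from_euler('x',180,degrees=True)*R.from_euler('y',th,degrees=True)).as_matrix()
    q=(C-[*c,tip])@Rm
    def box(hx,hy,z0,z1):
        dd=np.stack([abs(q[:,0])-hx,abs(q[:,1])-hy,np.maximum(z1-q[:,2],q[:,2]-z0)],1)
        return (np.linalg.norm(np.maximum(dd,0),axis=1)+np.minimum(dd.max(1),0)).min()*1000
    return min(box(.0375,.0885,-.097,-.20),box(.05,.05,-.2,-.4))
E
python3 - <<'E'
from clr import *
np.set_printoptions(linewidth=150)
for nm,c,tip in(("A",(.4285,-.102),.0895),("B",(.562,.018),.125)):
    C=cloud(c);print(nm,len(C))
    for th in(-30,-20,-10,0,10,20,30):
        print("th",th,[(p,round(clear(c,tip,p,th,C))) for p in(-10,0,10,20,30,40,50,60,70)])
for nm in d: # lines of wall near A
    pass
E
```

```text
A 65237
th -30 [(-10, 4), (0, 16), (10, 29), (20, 41), (30, 51), (40, 59), (50, 45), (60, 33), (70, 29)]
th -20 [(-10, -2), (0, 4), (10, 15), (20, 28), (30, 36), (40, 45), (50, 42), (60, 28), (70, 19)]
th -10 [(-10, -10), (0, -6), (10, 1), (20, 12), (30, 24), (40, 29), (50, 24), (60, 16), (70, 12)]
th 0 [(-10, -17), (0, -12), (10, -10), (20, -3), (30, 8), (40, 11), (50, 8), (60, 7), (70, 7)]
th 10 [(-10, -28), (0, -28), (10, -24), (20, -23), (30, -21), (40, -34), (50, -32), (60, -33), (70, -32)]
th 20 [(-10, -29), (0, -37), (10, -37), (20, -37), (30, -34), (40, -35), (50, -50), (60, -50), (70, -49)]
th 30 [(-10, -49), (0, -48), (10, -38), (20, -37), (30, -37), (40, -37), (50, -50), (60, -49), (70, -50)]
B 44820
th -30 [(-10, -46), (0, -36), (10, -32), (20, -29), (30, -16), (40, -5), (50, 4), (60, 10), (70, 15)]
th -20 [(-10, -40), (0, -26), (10, -23), (20, -21), (30, -16), (40, -5), (50, 4), (60, 7), (70, 11)]
th -10 [(-10, -11), (0, -12), (10, -14), (20, -12), (30, -8), (40, -5), (50, 2), (60, 2), (70, 4)]
th 0 [(-10, 6), (0, 4), (10, 0), (20, -2), (30, -2), (40, 1), (50, 1), (60, -3), (70, -6)]
th 10 [(-10, -23), (0, -27), (10, -32), (20, -34), (30, -33), (40, -35), (50, -23), (60, -18), (70, -24)]
th 20 [(-10, -47), (0, -48), (10, -49), (20, -49), (30, -49), (40, -38), (50, -34), (60, -37), (70, -37)]
th 30 [(-10, -49), (0, -48), (10, -50), (20, -50), (30, -50), (40, -45), (50, -37), (60, -37), (70, -36)]
```

```bash
python3 - <<'E'
from clr import *
np.set_printoptions(linewidth=150)
c=(.562,.018);C=cloud(c)
for tip in (.11,.16):
  for th in(-30,-25,-20,-15,0):
    print(tip,"th",th,[(p,round(clear(c,tip,p,th,C))) for p in range(45,180,10)])
# what limits near B: columns higher than .2 within .12
k=C[(C[:,2]>.20)&(C[:,2]<.215)];r=np.hypot(k[:,0]-c[0],k[:,1]-c[1]);a=np.degrees(np.arctan2(k[:,1]-c[1],k[:,0]-c[0]))
for b in range(-180,180,15):
    m=(a>=b)&(a<b+15)
    if m.any():print(b,(r[m].min()*1000).round(),end="; ")
c=(.4285,-.102);C=cloud(c);print()
for th in(-30,-25,-20):
    print("A",th,[(p,round(clear(c,.0895,p,th,C))) for p in range(-10,25,5)])
E
```

```text
0.11 th -30 [(45, 0), (55, 7), (65, 12), (75, 22), (85, 13), (95, 3), (105, -5), (115, -12), (125, -20), (135, -31), (145, -37), (155, -42), (165, -49), (175, -50)]
0.11 th -25 [(45, 0), (55, 7), (65, 11), (75, 16), (85, 9), (95, -1), (105, -8), (115, -14), (125, -20), (135, -31), (145, -37), (155, -37), (165, -48), (175, -49)]
0.11 th -20 [(45, 0), (55, 5), (65, 9), (75, 13), (85, 1), (95, -4), (105, -11), (115, -14), (125, -21), (135, -28), (145, -36), (155, -37), (165, -41), (175, -48)]
0.11 th -15 [(45, 0), (55, 4), (65, 6), (75, 6), (85, -1), (95, -8), (105, -13), (115, -18), (125, -25), (135, -31), (145, -36), (155, -37), (165, -36), (175, -39)]
0.11 th 0 [(45, 3), (55, -1), (65, -6), (75, -10), (85, -17), (95, -24), (105, -27), (115, -29), (125, -29), (135, -24), (145, -16), (155, -6), (165, 2), (175, 7)]
0.16 th -30 [(45, 0), (55, 7), (65, 12), (75, 22), (85, 13), (95, 3), (105, -4), (115, -11), (125, -18), (135, -25), (145, -34), (155, -38), (165, -49), (175, -50)]
0.16 th -25 [(45, 0), (55, 7), (65, 11), (75, 16), (85, 9), (95, 0), (105, -5), (115, -14), (125, -19), (135, -
[... 208 characters left out ...]
75, -45)]
0.16 th -15 [(45, 0), (55, 4), (65, 6), (75, 6), (85, 1), (95, -8), (105, -11), (115, -14), (125, -19), (135, -21), (145, -28), (155, -32), (165, -28), (175, -34)]
0.16 th 0 [(45, 3), (55, -1), (65, -3), (75, -10), (85, -13), (95, -16), (105, -19), (115, -17), (125, -18), (135, -16), (145, -6), (155, -3), (165, 2), (175, 7)]
-120 122.0; -105 88.0; -90 70.0; -75 60.0; -60 62.0; -30 184.0; -15 133.0; 0 106.0; 15 95.0; 30 92.0; 45 92.0; 60 97.0; 75 111.0; 90 207.0; 
A -30 [(-10, 4), (-5, 10), (0, 16), (5, 23), (10, 29), (15, 36), (20, 41)]
A -25 [(-10, 2), (-5, 5), (0, 10), (5, 16), (10, 23), (15, 29), (20, 34)]
A -20 [(-10, -2), (-5, 1), (0, 4), (5, 10), (10, 15), (15, 22), (20, 28)]
```

```bash
cat > mv.py <<'E'
from h import *
from scipy.spatial.transform import Rotation as R
def ori(psi,th): return R.from_euler('z',psi+90,degrees=True)*R.from_euler('x',180,degrees=True)*R.from_euler('y',th,degrees=True)
def rows(p1,R1,n,p0=None,R0=None):
    o=ctrl.get_obs()
    if p0 is None: p0=np.array(o["ee_pos"]);R0=R.from_euler('xyz',o["eef_rot"])
    rv=(R0.inv()*R1).as_rotvec()/n;dp=(np.array(p1)-p0)/n;Rk=R0
    for i in range(n):
        print([*np.round(Rk.inv().apply(dp),4).tolist(),*np.round(rv,4).tolist()]);Rk=Rk*R.from_rotvec(rv)
    return np.array(p1),R1
def nvec(psi): a=np.radians(psi+90);return np.array([np.cos(a),np.sin(a),0])
A=np.array([.4285,-.102,0]);B=A+[.134,.1202,0]
def show():
    o=ctrl.get_obs();r=R.from_euler('xyz',o["eef_rot"]).as_matrix()
    y=r[:,1];psi=(np.degrees(np.arctan2(y[1],y[0]))+90)%180-90
    print("t",o["time_s"],"p",np.round(o["ee_pos"],4),"psi",psi.round(1),"tilt",np.degrees(np.arccos(-r[2,2])).round(1),"F",np.round(o["force"],1),"grip",np.round(o["grip_width"],4),np.round(o["grip_force"],1),"q",np.round(o["qpos"],2))
E
python3 -c "
from mv import *
rows(A-.010*nvec(8)+[0,0,.175],ori(8,-28),16);show()"
```

```text
[-0.0272, -0.0286, 0.0019, 0.0147, -0.0281, 0.0592]
[-0.0287, -0.0269, 0.0031, 0.0147, -0.0281, 0.0592]
[-0.0302, -0.0251, 0.0043, 0.0147, -0.0281, 0.0592]
[-0.0315, -0.0232, 0.0055, 0.0147, -0.0281, 0.0592]
[-0.0326, -0.0212, 0.0068, 0.0147, -0.0281, 0.0592]
[-0.0336, -0.0191, 0.008, 0.0147, -0.0281, 0.0592]
[-0.0344, -0.017, 0.0092, 0.0147, -0.0281, 0.0592]
[-0.0351, -0.0148, 0.0104, 0.0147, -0.0281, 0.0592]
[-0.0356, -0.0125, 0.0116, 0.0147, -0.0281, 0.0592]
[-0.0359, -0.0102, 0.0128, 0.0147, -0.0281, 0.0592]
[-0.0361, -0.0079, 0.0139, 0.0147, -0.0281, 0.0592]
[-0.0361, -0.0056, 0.015, 0.0147, -0.0281, 0.0592]
[-0.0359, -0.0032, 0.0161, 0.0147, -0.0281, 0.0592]
[-0.0356, -0.0008, 0.0171, 0.0147, -0.0281, 0.0592]
[-0.035, 0.0015, 0.0181, 0.0147, -0.0281, 0.0592]
[-0.0344, 0.0038, 0.0191, 0.0147, -0.0281, 0.0592]
t 0.1 p [0.2459 0.4917 0.205 ] psi 63.4 tilt 0.1 F [-0.9 -0.5 -0.1] grip 0.0937 0.0 q [ 1.04  0.3   1.52 -0.    1.32 -0.07]
```

Request:
servo_tool(
  plan=[
    [45,-0.027,-0.029,0.002,0.015,-0.028,0.059],
    [45,-0.029,-0.027,0.003,0.015,-0.028,0.059],
    [45,-0.03,-0.025,0.004,0.015,-0.028,0.059],
    [45,-0.031,-0.023,0.005,0.015,-0.028,0.059],
    [45,-0.033,-0.021,0.006,0.015,-0.028,0.059],
    [45,-0.034,-0.019,0.008,0.015,-0.028,0.059],
    [45,-0.034,-0.017,0.009,0.015,-0.028,0.059],
    [45,-0.035,-0.015,0.01,0.015,-0.028,0.059],
  ],
  force=10,
)

```text
time_s: 1.1
ee_pos: [0.3381, 0.1892, 0.1923]
eef_rot: [-3.077, 0.244, 2.209]
force: [-0.3, 0.6, -0.9]
grip_width: 0.0426
grip_force: 0.0
```

```bash
python3 -c "
from mv import *
show();rows(A-.010*nvec(8)+[0,0,.175],ori(8,-28),8)"
```

```text
t 1.1 p [0.3381 0.1892 0.1923] psi 35.7 tilt 14.5 F [-0.3  0.6 -0.9] grip 0.0426 0.0 q [ 0.59 -0.01  1.93 -0.26  1.29  0.04]
[-0.0354, -0.0125, 0.0119, 0.0145, -0.028, 0.0593]
[-0.0358, -0.0102, 0.0131, 0.0145, -0.028, 0.0593]
[-0.0359, -0.0079, 0.0142, 0.0145, -0.028, 0.0593]
[-0.0359, -0.0055, 0.0153, 0.0145, -0.028, 0.0593]
[-0.0357, -0.0032, 0.0164, 0.0145, -0.028, 0.0593]
[-0.0354, -0.0008, 0.0174, 0.0145, -0.028, 0.0593]
[-0.0348, 0.0015, 0.0184, 0.0145, -0.028, 0.0593]
[-0.0342, 0.0038, 0.0193, 0.0145, -0.028, 0.0593]
```

Request:
servo_tool(
  plan=[
    [45,-0.035,-0.0125,0.012,0.0145,-0.028,0.059],
    [45,-0.036,-0.01,0.013,0.0145,-0.028,0.059],
    [45,-0.036,-0.008,0.014,0.0145,-0.028,0.059],
    [45,-0.036,-0.0055,0.015,0.0145,-0.028,0.059],
    [45,-0.036,-0.003,0.0165,0.0145,-0.028,0.059],
    [45,-0.035,-0.001,0.0175,0.0145,-0.028,0.059],
    [45,-0.035,0.0015,0.018,0.0145,-0.028,0.059],
    [45,-0.034,0.004,0.019,0.0145,-0.028,0.059],
  ],
)

```text
time_s: 2.1
ee_pos: [0.4307, -0.1112, 0.1755]
eef_rot: [-3.141, 0.489, 1.713]
force: [-0.0, 0.2, -0.5]
grip_width: 0.0422
grip_force: 0.0
```

```bash
python3 - <<'E'
from mv import *
show();rows(A-.010*nvec(8)+[0,0,.110],ori(8,-28),8)
t=ctrl.camera("top")["pixels"][60:330,200:520,::-1];s=ctrl.camera("side")["pixels"][130:330,230:430,::-1]
cv2.imwrite("pics/v1.png",np.hstack([cv2.resize(t,(427,360)),cv2.resize(s,(360,360))]))
E
```

```text
t 2.1 p [ 0.4307 -0.1112  0.1755] psi 8.1 tilt 28.0 F [-0.   0.2 -0.5] grip 0.0422 0.0 q [-0.05  0.06  1.96 -0.55  1.09  0.05]
[0.0038, -0.0001, 0.0073, 0.0, 0.0, 0.0002]
[0.0038, -0.0001, 0.0073, 0.0, 0.0, 0.0002]
[0.0038, -0.0001, 0.0073, 0.0, 0.0, 0.0002]
[0.0038, -0.0001, 0.0073, 0.0, 0.0, 0.0002]
[0.0038, -0.0001, 0.0073, 0.0, 0.0, 0.0002]
[0.0038, -0.0001, 0.0073, 0.0, 0.0, 0.0002]
[0.0038, -0.0001, 0.0073, 0.0, 0.0, 0.0002]
[0.0038, -0.0001, 0.0073, 0.0, 0.0, 0.0002]
```

View pics/v1.png

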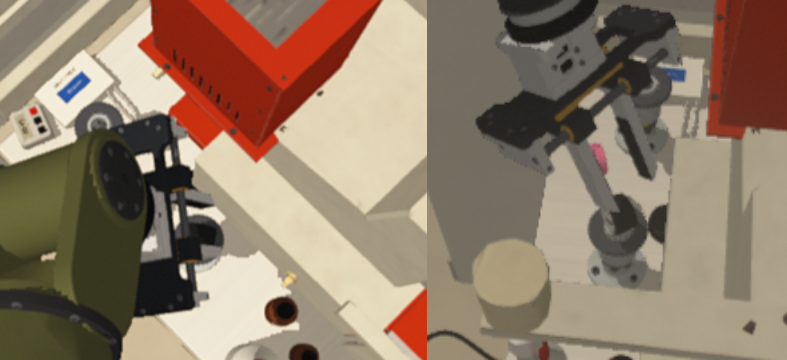

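Request:
servo_tool(
  plan=[
    [45,0.0042,0,0.008,0,0,0],
    [45,0.0042,0,0.008,0,0,0],
    [45,0.0042,0,0.008,0,0,0],
    [45,0.0042,0,0.008,0,0,0],
    [45,0.0042,0,0.008,0,0,0],
    [45,0.0042,0,0.008,0,0,0],
    [45,0.0042,0,0.008,0,0,0],
    [45,0.0042,0,0.008,0,0,0],
  ],
)

```text
time_s: 3.2
ee_pos: [0.4306, -0.1103, 0.1028]
eef_rot: [-3.14, 0.488, 1.715]
force: [0.3, -0.1, -0.6]
grip_width: 0.0419
grip_force: 0.0
```

Request:
servo_tool(
  plan=[
    [45,0.0005,0,0.0009,0,0,0],
    [45,0.0005,0,0.0009,0,0,0],
    [45,0.0005,0,0.0009,0,0,0],
    [45,0.0005,0,0.0009,0,0,0],
    [45,0.0005,0,0.0009,0,0,0],
    [45,0.0005,0,0.0009,0,0,0],
    [45,0,0,0,0,0,0],
    [45,0,0,0,0,0,0],
  ],
)

```text
time_s: 4.2
ee_pos: [0.4306, -0.1101, 0.0972]
eef_rot: [-3.14, 0.488, 1.715]
force: [-0.4, 0.4, 1.0]
grip_width: 0.0423
grip_force: 0.5
```

Request:
servo_tool(
  plan=[
    [45,0.0005,0,0.0009,0,0,0],
    [45,0.0005,0,0.0009,0,0,0],
    [45,0,0,0,0,0,0],
    [45,0.0005,0,0.0009,0,0,0],
    [45,0,0,0,0,0,0],
    [45,0,0,0,0,0,0],
    [45,0,0,0,0,0,0],
    [45,0,0,0,0,0,0],
  ],
)

```text
time_s: 5.2
ee_pos: [0.4305, -0.1101, 0.0941]
eef_rot: [-3.14, 0.488, 1.715]
force: [-0.0, -0.4, 0.5]
grip_width: 0.0425
grip_force: 0.4
```

Request:
servo_tool(
  plan=[
    [45,0.0005,0,0.0009,0,0,0],
    [45,0.0005,0,0.0009,0,0,0],
    [45,0,0,0,0,0,0],
    [45,0,0,0,0,0,0],
    [45,0,0,0,0,0,0],
    [45,0,0,0,0,0,0],
    [45,0,0,0,0,0,0],
    [45,0,0,0,0,0,0],
  ],
)

```text
time_s: 6.2
ee_pos: [0.4306, -0.1101, 0.0921]
eef_rot: [-3.141, 0.488, 1.715]
force: [0.8, -0.8, 4.8]
grip_width: 0.0424
grip_force: 2.4
```

```bash
python3 - <<'E'
from mv import *
show()
c=ctrl.camera("side");W=pts(c);cv2.imwrite("pics/v2.png",cv2.resize(c["pixels"][200:300,285:395,::-1],(660,600),interpolation=cv2.INTER_CUBIC))
w=W[200:300,285:395].reshape(-1,3);q=np.hypot(w[:,0]-.4275,w[:,1]+.103)
m=(q<.034)&(w[:,2]>.075)&(w[:,2]<.1);print(np.histogram(w[m,2],np.arange(.075,.101,.002)))
m=(q<.021)&(w[:,2]>.12)&(w[:,2]<.16);print(np.percentile(w[m,2],[50,90,95,99]))
E
```

```text
t 6.2 p [ 0.4306 -0.1101  0.0921] psi 8.2 tilt 28.0 F [ 0.8 -0.8  4.8] grip 0.0424 2.4 q [-0.05  0.2   2.03 -0.62  0.91  0.19]
(array([  1,   1,   1,   4,  16,  46, 131,  82,  11,  17,  14,  12,   4]), array([0.075, 0.077, 0.079, 0.081, 0.083, 0.085, 0.087, 0.089, 0.091,
       0.093, 0.095, 0.097, 0.099, 0.101]))
[0.14000446 0.14463902 0.14534725 0.14594472]
```

View pics/v2.png

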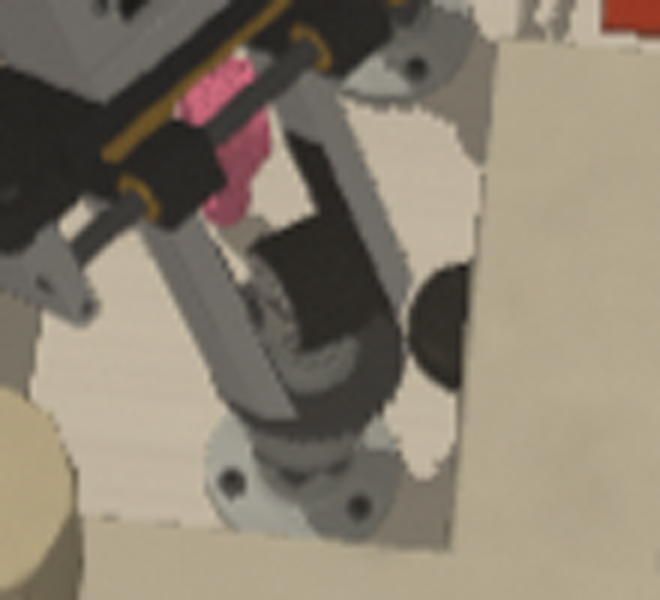

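The collar is down (top face about 88.5 mm, was 93) and the gauge has popped up about 6 mm. The fingers straddle it at crop (210,300) and (350,230). Next I'll rise to grip height, turn slightly and close.

```bash
python3 -c "
from mv import *
rows(A-.0089*nvec(2)+[0,0,.1105],ori(2,-28),6)"
```

```text
[-0.0015, -0.0003, -0.0027, 0.0083, -0.0001, 0.0161]
[-0.0015, -0.0003, -0.0027, 0.0083, -0.0001, 0.0161]
[-0.0015, -0.0003, -0.0027, 0.0083, -0.0001, 0.0161]
[-0.0015, -0.0003, -0.0027, 0.0083, -0.0001, 0.0161]
[-0.0015, -0.0003, -0.0027, 0.0083, -0.0001, 0.0161]
[-0.0016, -0.0003, -0.0027, 0.0083, -0.0001, 0.0161]
```

Request:
servo_tool(
  plan=[
    [45,-0.0015,-0.0003,-0.0027,0.0083,0,0.016],
    [45,-0.0015,-0.0003,-0.0027,0.0083,0,0.016],
    [45,-0.0015,-0.0003,-0.0027,0.0083,0,0.016],
    [45,-0.0015,-0.0003,-0.0027,0.0083,0,0.016],
    [45,-0.0015,-0.0003,-0.0027,0.0083,0,0.016],
    [45,-0.0015,-0.0003,-0.0027,0.0083,0,0.016],
    [45,0,0,0,0,0,0],
    [45,0,0,0,0,0,0],
  ],
)

```text
time_s: 7.25
ee_pos: [0.4287, -0.1106, 0.1105]
eef_rot: [-3.141, 0.488, 1.606]
force: [0.7, -0.4, -0.4]
grip_width: 0.0423
grip_force: 0.0
```

Request:
servo_tool(
  plan=[
    [10,0,0,0,0,0,0],
    [10,0,0,0,0,0,0],
    [10,0,0,0,0,0,0],
    [10,0,0,0,0,0,0],
    [10,0,0,0,0,0,0],
    [10,0,0,0,0,0,0],
    [10,0,0,0,0,0,0],
    [10,0,0,0,0,0,0],
  ],
  force=6,
)

```text
time_s: 8.25
ee_pos: [0.4288, -0.1105, 0.1105]
eef_rot: [-3.142, 0.488, 1.606]
force: [0.8, -0.4, -2.2]
grip_width: 0.0243
grip_force: 5.9
```

```bash
python3 - <<'E'
from mv import *
show()
c=ctrl.camera("side");W=pts(c);w=W[200:300,285:395].reshape(-1,3);q=np.hypot(w[:,0]-.4275,w[:,1]+.103)
rgb=c["pixels"][200:300,285:395].reshape(-1,3)
m=(q<.021)&(w[:,2]>.12)&(w[:,2]<.16);print(np.percentile(w[m,2],[50,90,95,99]))
E
```

```text
t 8.25 p [ 0.4288 -0.1105  0.1105] psi 2.0 tilt 28.0 F [ 0.8 -0.4 -2.2] grip 0.0243 5.9 q [-0.05  0.19  1.99 -0.59  1.01  0.25]
[0.14245907 0.15201692 0.15622428 0.15939382]
```

Width is 24.3 mm, so the gauge aligned itself in the pads. Next I'll firm the grip and draw it straight up.

Request:
servo_tool(
  plan=[
    [10,0,0,0,0,0,0],
    [10,0,0,0,0,0,0],
    [10,-0.0014,0,-0.0026,0,0,0],
    [10,-0.0028,0,-0.0053,0,0,0],
    [10,-0.0056,0,-0.0106,0,0,0],
    [10,-0.0061,0,-0.0115,0,0,0],
    [10,-0.0061,0,-0.0115,0,0,0],
    [10,-0.0061,0,-0.0115,0,0,0],
  ],
  force=35,
)

```text
time_s: 9.3
ee_pos: [0.4288, -0.1105, 0.1717]
eef_rot: [3.141, 0.488, 1.606]
force: [0.4, -0.1, -1.2]
grip_width: 0.024
grip_force: 35.1
```

```bash
python3 - <<'E'
from mv import *
from clr import cloud,clear
show()
# hold offset (gauge axis - TCP, world at psi=2) = A - tcp_at_grip
off=A-np.array([.4288,-.1105,0]);a=np.radians(2);u=np.array([np.cos(a),np.sin(a),0])
ou,on=off@u,off@nvec(2);print("off",ou,on)
for f in(0,.25,.5,.75,.9,1):
    psi=2+73*f;g=A+(B-A)*f;C=cloud(g[:2]);print(f,round(clear(g[:2]-.0089*nvec(psi)[:2],.168,psi,-28,C)))
psi=75;a=np.radians(psi);u=np.array([np.cos(a),np.sin(a),0])
t=B-ou*u-on*nvec(psi)+[0,0,.168];print("target",t)
rows(t,ori(psi,-28),8)
E
```

```text
t 9.3 p [ 0.4288 -0.1105  0.1717] psi 2.0 tilt 28.0 F [ 0.4 -0.1 -1.2] grip 0.024 35.1 q [-0.05  0.09  1.93 -0.54  1.13  0.16]
off -3.1715261344926854e-06 0.008505291878673073
0 13
0.25 34
0.5 58
0.75 46
0.9 28
1 13
target [0.5707163  0.01600173 0.168     ]
[0.0136, 0.0183, -0.0067, -0.0747, -0.0, -0.1406]
[0.0109, 0.0205, -0.0053, -0.0747, -0.0, -0.1406]
[0.0079, 0.0221, -0.0037, -0.0747, -0.0, -0.1406]
[0.0047, 0.0232, -0.002, -0.0747, -0.0, -0.1406]
[0.0014, 0.0237, -0.0002, -0.0747, -0.0, -0.1406]
[-0.0019, 0.0236, 0.0016, -0.0747, -0.0, -0.1406]
[-0.0052, 0.023, 0.0033, -0.0747, -0.0, -0.1406]
[-0.0084, 0.0217, 0.005, -0.0747, -0.0, -0.1406]
```

Request:
servo_tool(
  plan=[
    [10,0.0136,0.0183,-0.0067,-0.0747,0,-0.1406],
    [10,0.0109,0.0205,-0.0053,-0.0747,0,-0.1406],
    [10,0.0079,0.0221,-0.0037,-0.0747,0,-0.1406],
    [10,0.0047,0.0232,-0.002,-0.0747,0,-0.1406],
    [10,0.0014,0.0237,-0.0002,-0.0747,0,-0.1406],
    [10,-0.0019,0.0236,0.0016,-0.0747,0,-0.1406],
    [10,-0.0052,0.023,0.0033,-0.0747,0,-0.1406],
    [10,-0.0084,0.0217,0.005,-0.0747,0,-0.1406],
  ],
)

```text
time_s: 10.3
ee_pos: [0.5712, 0.0166, 0.1675]
eef_rot: [-3.141, 0.489, 2.885]
force: [-0.5, 0.3, -1.0]
grip_width: 0.0235
grip_force: 35.1
```

```bash
python3 - <<'E'
from mv import *
import pickle
show()
o={}
for n in("side","top"):
    o[n]=ctrl.camera(n)
pickle.dump(o,open("d1.pkl","wb"))
s=o["side"]["pixels"][110:230,280:420,::-1];t=o["top"]["pixels"][80:220,190:350,::-1]
cv2.imwrite("pics/v3.png",np.hstack([cv2.resize(s,(420,360),interpolation=cv2.INTER_CUBIC),cv2.resize(t,(370,360),interpolation=cv2.INTER_CUBIC)]))
E
```

```text
t 10.3 p [0.5712 0.0166 0.1675] psi 75.3 tilt 28.0 F [-0.5  0.3 -1. ] grip 0.0235 35.1 q [ 0.03  0.16  1.87 -0.22  0.65 -1.14]
```

View pics/v3.png

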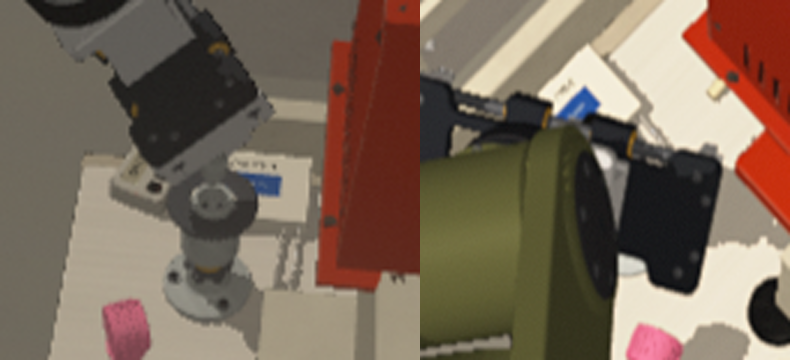

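The side view shows the hand above post_b at crop (212,200) with the gauge mostly hidden behind it. I'll use the depth and the wrist camera to check how the gauge is held.

```bash
python3 - <<'E'
from mv import *
import pickle
o=pickle.load(open("d1.pkl","rb"))
W=pts(o["side"]);rgb=o["side"]["pixels"]
q=np.hypot(W[...,0]-.5615,W[...,1]-.0175)
m=(q<.032)&(W[...,2]>.108)&(W[...,2]<.19)
for lo in np.arange(.108,.19,.008):
    k=m&(W[...,2]>=lo)&(W[...,2]<lo+.008)
    if k.sum()>3:
        w=W[k];v,u=np.nonzero(k);print(round(lo,3),k.sum(),"uv",u.min(),u.max(),v.min(),v.max(),"xyz",np.median(w,0).round(4),"rgb",np.median(rgb[k],0))
c=ctrl.camera("wrist");pickle.dump(c,open("w.pkl","wb"));print(c["mtx"],c["pose"].round(3))
cv2.imwrite("pics/w.png",c["pixels"][...,::-1])
E
```

```text
0.124 12 uv 347 355 167 171 xyz [0.5566 0.0128 0.13  ] rgb [82.5 80.5 75.5]
0.132 36 uv 347 355 162 170 xyz [0.5577 0.0132 0.1378] rgb [87.  85.  78.5]
0.14 11 uv 348 355 163 167 xyz [0.5582 0.0142 0.1413] rgb [88. 86. 80.]
0.148 4 uv 351 354 162 163 xyz [0.558  0.0101 0.1518] rgb [83. 81. 75.]
0.172 13 uv 355 361 158 161 xyz [ 0.5541 -0.0048  0.177 ] rgb [101.  96.  89.]
0.18 11 uv 358 363 155 158 xyz [ 0.562  -0.0072  0.1823] rgb [98. 94. 88.]
[[371.64829954   0.         319.40459328]
 [  0.         371.64829954 236.37763032]
 [  0.           0.           1.        ]] [[ 0.256 -0.722 -0.643  0.432]
 [ 0.967  0.192  0.17   0.053]
 [ 0.001 -0.665  0.747  0.292]
 [ 0.     0.     0.     1.   ]]
```

View pics/w.png

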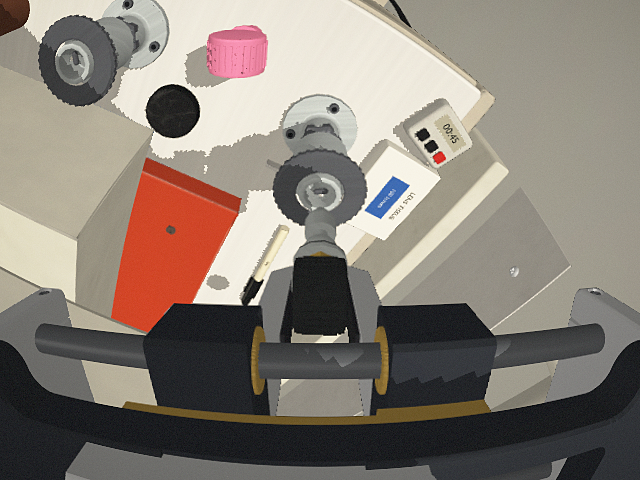

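```bash
cat > fit.py <<'E'
from mv import *
from scipy.optimize import least_squares
def wpts(c):
    K=c["mtx"];v,u=np.mgrid[:480,:640];x=(u-K[0,2])/K[0,0];y=(v-K[1,2])/K[1,1];th=np.hypot(x,y)+1e-9
    z=c["z_map"];t=np.tan(np.minimum(th,1.5))*z/th
    W=np.stack([x*t,-y*t,-z],-1)@c["pose"][:3,:3].T+c["pose"][:3,3];W[z<=0]=np.nan;return W
def circ(p,r,c0):
    s=least_squares(lambda c:np.hypot(p[:,0]-c[0],p[:,1]-c[1])-r,c0,loss='soft_l1',f_scale=.001);return s.x,np.sqrt(np.mean(s.fun**2))
def collar(W,c0,zc):
    w=W.reshape(-1,3);m=(np.hypot(w[:,0]-c0[0],w[:,1]-c0[1])<.034)&(abs(w[:,2]-zc)<.005);p=w[m]
    (x,y),r=cv2.minEnclosingCircle(p[:,:2].astype(np.float32)*1000)
    h=cv2.convexHull((p[:,:2]*1000).astype(np.float32))[:,0]/1000
    return circ(h,.03,c0),np.median(p[:,2]),m.sum()
def nip(W,c0,lo,hi,r):
    w=W.reshape(-1,3);m=(np.hypot(w[:,0]-c0[0],w[:,1]-c0[1])<.016)&(w[:,2]>lo)&(w[:,2]<hi);p=w[m]
    return circ(p,r,c0),m.sum()
E
python3 - <<'E'
from fit import *
import pickle
o=pickle.load(open("d1.pkl","rb"));d0=pickle.load(open("d0.pkl","rb"));w=pickle.load(open("w.pkl","rb"))
c0=np.array([.5625,.0182])
for nm,W in(("wrist",wpts(w)),("side",pts(o["side"])),("side0",pts(d0["side"])),("top0",pts(d0["top"]))):
    print(nm,"collarB",collar(W,c0,.0995))
    if nm in("wrist","side"):
        for lo,hi,r in((.121,.134,.009),(.126,.150,.0092)):print("  nip",nip(W,c0,lo,hi,r))
        p=W[(np.hypot(W[...,0]-.5625,W[...,1]-.0182)<.016)&(W[...,2]>.107)&(W[...,2]<.15)];print("  lowest",np.percentile(p[:,2],[1,5,20]).round(4))
    if nm in("side0","top0","wrist"):print("  collarA",collar(W,A[:2],.093))
E
```

```text
wrist collarB ((array([0.56283762, 0.01873775]), np.float64(0.0006851790507569611)), np.float64(0.09875080570893341), np.int64(4816))
  nip ((array([0.56331631, 0.01871509]), np.float64(0.0005242725875623046)), np.int64(230))
  nip ((array([0.56404509, 0.01845807]), np.float64(0.0018778352755261642)), np.int64(793))
  lowest [0.1218 0.1273 0.1316]
  collarA ((array([ 0.42913886, -0.1011942 ]), np.float64(0.0008139686164219454)), np.float64(0.09167739083724713), np.int64(4959))
side collarB ((array([0.56144241, 0.01625521]), np.float64(0.0009529646063670156)), np.float64(0.09982569186510581), np.int64(478))
  nip ((array([0.56239714, 0.01875125]), np.float64(0.0013374665756856923)), np.int64(22))
  nip ((array([0.56214843, 0.01977647]), np.float64(0.0019499519354600628)), np.int64(58))
  lowest [0.1227 0.1252 0.1313]
side0 collarB ((array([0.56151819, 0.01701693]), np.float64(0.0005699311952823347)), np.float64(0.09989173575529842), np.int64(536))
  collarA ((array([ 0.4273092 , -0.10298872]), np.float64(0.0004728164378552839)), np.float64(0.09285323815356733), np.int64(472))
top0 collarB ((array([0.56341659, 0.01903688]), np.float64(0.0004139447163276102)), np.float64(0.10018459204495078), np.int64(938))
  collarA ((array([ 0.42932363, -0.10085021]), np.float64(0.0002544175968978068)), np.float64(0.09312580112124758), np.int64(686))
```

The wrist view puts the nipple within 0.5 mm of post_b's axis. Post_b's rim is at about 0.102, so it should lock at TCP z of about 0.1115, with the hard stop at 0.110.

Request:
servo_tool(
  plan=[
    [10,0.0024,0,0.0032,0,0,0],
    [10,0.0019,0,0.0035,0,0,0],
    [10,0.0019,0,0.0035,0,0,0],
    [10,0.0019,0,0.0035,0,0,0],
    [10,0.0014,0,0.0026,0,0,0],
    [10,0.0014,0,0.0026,0,0,0],
    [10,0.0014,0,0.0026,0,0,0],
    [10,0.0014,0,0.0026,0,0,0],
  ],
)

```text
time_s: 11.45
ee_pos: [0.5702, 0.0162, 0.1392]
eef_rot: [3.141, 0.489, 2.88]
force: [1.8, -0.8, 1.3]
grip_width: 0.0238
grip_force: 35.1
```

Request:
servo_tool(
  plan=[
    [10,0.0009,0,0.0018,0,0,0],
    [10,0.0009,0,0.0018,0,0,0],
    [10,0.0009,0,0.0018,0,0,0],
    [10,0.001,0,0.0018,0,0,0],
    [10,0.001,0,0.0018,0,0,0],
    [10,0.001,0,0.0018,0,0,0],
    [10,0.001,0,0.0018,0,0,0],
    [10,0.001,0,0.0018,0,0,0],
  ],
)

```text
time_s: 12.45
ee_pos: [0.5703, 0.0162, 0.123]
eef_rot: [3.141, 0.489, 2.88]
force: [4.5, -3.4, 3.0]
grip_width: 0.0238
grip_force: 35.1
```

Request:
servo_tool(
  plan=[
    [10,-0.0005,-0.0003,0.0003,0,0,0],
    [10,0.0005,0,0.0009,0,0,0],
    [10,0.0005,0,0.0009,0,0,0],
    [10,0.0005,0,0.0009,0,0,0],
    [10,0.0005,0,0.0009,0,0,0],
    [10,0.0005,0,0.0009,0,0,0],
    [10,0,0,0,0,0,0],
    [10,0,0,0,0,0,0],
  ],
)

```text
time_s: 13.45
ee_pos: [0.5704, 0.0159, 0.1177]
eef_rot: [3.141, 0.489, 2.88]
force: [6.1, 0.8, 0.2]
grip_width: 0.0233
grip_force: 35.1
```

Request:
servo_tool(
  plan=[
    [10,-0.0006,0.0001,0.0003,0,0,0],
    [10,0,0,0,0,0,0],
    [10,0.0005,0,0.0009,0,0,0],
    [10,0.0005,0,0.0009,0,0,0],
    [10,0.0005,0,0.0009,0,0,0],
    [10,0,0,0,0,0,0],
    [10,0,0,0,0,0,0],
    [10,0,0,0,0,0,0],
  ],
)

```text
time_s: 14.45
ee_pos: [0.5711, 0.0158, 0.1148]
eef_rot: [3.141, 0.489, 2.88]
force: [2.5, 1.1, 5.3]
grip_width: 0.0242
grip_force: 35.1
```

```bash
python3 - <<'E'
from fit import *
show()
W=pts(ctrl.camera("side"));print(collar(W,np.array([.5625,.0182]),.0985))
c=ctrl.camera("wrist");W=wpts(c);print(collar(W,np.array([.5625,.0182]),.0975))
cv2.imwrite("pics/w2.png",cv2.resize(c["pixels"][130:350,230:420,::-1],(518,600)))
E
```

```text
t 14.45 p [0.5711 0.0158 0.1148] psi 75.0 tilt 28.0 F [2.5 1.1 5.3] grip 0.0242 35.1 q [ 0.03  0.23  1.92 -0.27  0.53 -1.08]
((array([0.56189021, 0.01768097]), np.float64(0.005206830193820513)), np.float64(0.09639848735753193), np.int64(188))
((array([0.56256353, 0.01855992]), np.float64(0.0004448077371572214)), np.float64(0.09544348259842692), np.int64(5164))
```

View pics/w2.png

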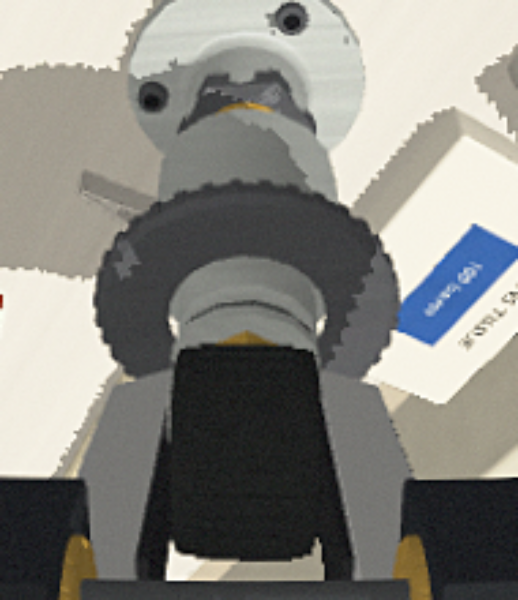

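The shoulder is close above the rim and the collar is about 3.4 mm down, so the jaws are spread. Next I'll go the last 3 to 4 mm slowly.

Request:
servo_tool(
  plan=[
    [10,0.0005,0,0.0009,0,0,0],
    [10,0,0,0,0,0,0],
    [10,0.0005,0,0.0009,0,0,0],
    [10,0,0,0,0,0,0],
    [10,0.0005,0,0.0009,0,0,0],
    [10,0,0,0,0,0,0],
    [10,0.0002,0,0.0004,0,0,0],
    [10,0,0,0,0,0,0],
  ],
)

```text
time_s: 15.55
ee_pos: [0.5712, 0.0158, 0.1115]
eef_rot: [3.141, 0.489, 2.88]
force: [1.3, 1.2, 7.4]
grip_width: 0.024
grip_force: 35.1
```

```bash
python3 - <<'E'
from fit import *
show()
W=wpts(ctrl.camera("wrist"));print(collar(W,np.array([.5625,.0182]),.0975))
E
```

```text
t 15.55 p [0.5712 0.0158 0.1115] psi 75.0 tilt 28.0 F [1.3 1.2 7.4] grip 0.024 35.1 q [ 0.03  0.24  1.92 -0.27  0.52 -1.08]
((array([0.56226368, 0.01874597]), np.float64(0.00046808932854606566)), np.float64(0.09866756729443744), np.int64(4900))
```

The collar is back at its free height, so the gauge is locked. I'll open and back off along the tool axis.

Request:
servo_tool(
  plan=[
    [35,0,0,0,0,0,0],
    [45,0,0,0,0,0,0],
    [45,0,0,0,0,0,0],
    [45,0,0,0,0,0,0],
    [45,0,0,-0.005,0,0,0],
    [45,0,0,-0.01,0,0,0],
    [45,0,0,-0.02,0,0,0],
    [45,0,0,-0.02,0,0,0],
  ],
  force=10,
)

```text
time_s: 16.6
ee_pos: [0.5454, 0.0226, 0.1607]
eef_rot: [3.141, 0.489, 2.88]
force: [0.5, 0.2, -0.2]
grip_width: 0.0423
grip_force: 0.0
```

Request:
servo_tool(
  plan=[
    [45,0,0,-0.02,0,0,0],
    [45,0,0,-0.02,0,0,0],
    [45,0,0,-0.02,0,0,0],
    [45,0,0,-0.02,0,0,0],
    [45,0,0,-0.01,0,0,0],
    [45,0,0,0,0,0,0],
    [45,0,0,0,0,0,0],
    [45,0,0,0,0,0,0],
  ],
)

```text
time_s: 17.6
ee_pos: [0.5051, 0.0333, 0.2384]
eef_rot: [-3.141, 0.487, 2.88]
force: [-0.8, -0.9, 0.4]
grip_width: 0.0421
grip_force: 0.0
```

```bash
python3 - <<'E'
from fit import *
show()
s=ctrl.camera("side");w=ctrl.camera("wrist")
Ws=pts(s);Ww=wpts(w);b=np.array([.5625,.0182])
for n,W in(("side",Ws),("wrist",Ww)):
    try: print(n,"B",collar(W,b,.0985),"A",collar(W,A[:2],.092))
    except Exception as e: print(e)
    m=(np.hypot(W[...,0]-b[0],W[...,1]-b[1])<.026)&(W[...,2]>.125)&(W[...,2]<.17);p=W[m]
    if len(p)>20: print(len(p),"top",np.percentile(p[:,2],[95,99]),cv2.minAreaRect((p[:,:2]*1000).astype(np.float32)))
cv2.imwrite("pics/f.png",np.hstack([cv2.resize(s["pixels"][110:290,270:430,::-1],(400,450)),cv2.resize(w["pixels"][40:340,180:446,::-1],(399,450))]))
E
```

```text
t 17.6 p [0.5051 0.0333 0.2384] psi 75.0 tilt 27.9 F [-0.8 -0.9  0.4] grip 0.0421 0.0 q [ 0.08 -0.07  1.93 -0.21  0.83 -1.12]
side B ((array([0.56143575, 0.01690643]), np.float64(0.0006905248630963412)), np.float64(0.09961567158503726), np.int64(357)) A ((array([ 0.42718026, -0.10286912]), np.float64(0.00031591026776134503)), np.float64(0.09310517394951962), np.int64(700))
279 top [0.14625631 0.14702249] ((560.430908203125, 16.932971954345703), (27.060617446899414, 36.314388275146484), 76.20600891113281)
wrist B ((array([0.56286662, 0.01873958]), np.float64(0.0005470997175593665)), np.float64(0.09871168529854979), np.int64(1955)) A ((array([ 0.42912864, -0.10109042]), np.float64(0.0005134980849667546)), np.float64(0.09169031519145482), np.int64(2962))
1113 top [0.14491081 0.14561393] ((558.6214599609375, 18.875732421875), (24.606325149536133, 30.197643280029297), 75.54525756835938)
```

View pics/f.png

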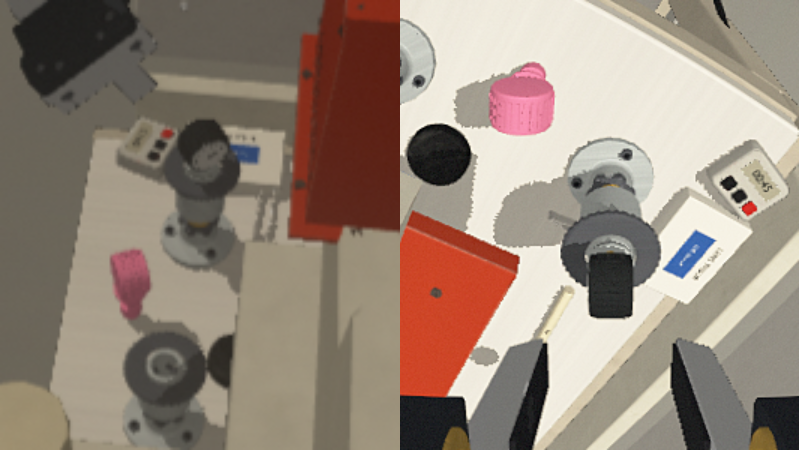

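The gauge stands upright in post_b (side crop (207,160)) with its top at about 0.146, where 0.1455 is expected. Both collars are at their free heights, the bystanders haven't moved and the hand is clear.

```bash
python3 -c "
from station import ctrl
print(ctrl.hand_in())"
```

```text
the job is handed in; nothing more can be done
None
```

The gauge was moved to post_b and the job is handed in at about 18 s of the 51 s. By my last measurements it is locked and upright, both collars are fully up and the robot is touching nothing, but no verdict was returned.

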